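Set the plate shaker's speed dial and start it

ROBOT

A 6-joint arm with a two-finger parallel gripper is mounted at the origin on a cart in front of the work surface, level with it; the furniture and walls round the work are solid. World frame = base frame: x ahead of the robot, y to its left, z up, the work surface at z = 0. Lengths are in m, angles in rad, forces in N, time in s.
With the tool pointing down it reaches from about 0.225 to 0.875 m from the base axis. Payload 3.4 kg.
Tool frame: the origin (TCP) lies midway between the tips of the shut fingers; the grasp point (between the pads) lies 19 mm behind it; z points along the fingers, y is the line along which they close (so a half turn about z gives the same grasp; the last joint's range is limited). The gripper opens to 85 mm and grips with 20 to 120 N. Pads are 22 mm wide; open, the fingers measure 114 mm over their backs; the gripper's body (76 mm by 85 mm) begins 54 mm behind the grasp point. The pads swing forward as they close: fully open they stand 13 mm farther back than shut.
Start: joints at [-1.288, 0.276, 1.505, -0, 1.361, -0.121], TCP at [0.226, -0.529, 0.231] pointing down, gripper open.
Joint ranges: [-2.89, 2.89], [-0.75, 2.08], [0.22, 2.7], [-1.18, 4.32], [0.11, 2.71], [-2.7, 2.7]. Speed limits (rad/s): [2.57, 2.57, 3.14, 3.14, 3.14, 3.14].

INTERFACE

Orientations are given as a unit quaternion [w, x, y, z].
In Python, from rig import * gives the robot as it stands.
- The arm moves only by the tool apply_moves, never from a script. Its argument "steps" is one flat list of numbers, 4 for each row, row after row: the shift along the world's x, y, z in cm, then the turn about the world's z in degrees. A call has 1 to 8 rows; each row is the pose to reach, as a shift and turn from the pose commanded when the call began; what a row does not reach only later rows make up. A row lasts 1/12 s, in which the tool goes at most 41.7 mm and 7.16 degrees, less where a joint would pass 70% of its speed; a pose out of reach is approached as far as the arm can. A call with a gripper value outside its range is refused whole. "jaw" is the closure in counts, from 0 (fully open) to 255 (shut), set as the call begins (left out, the last holds). The fingers move at their own pace and stop on an object; "newtons" is the grip in N (left out, the last holds). Time passes only in rows, so rows that repeat a pose let the fingers close. It gives the time, the measured TCP pose, the force, the opening and the grip force at its end, in the units of the state.
- get_state(): the state, without advancing time (a new reading comes with each control period).
- get_image(name): name is "side" or "top" or "wrist"; returns the picture (400x640x3 uint8, red, green, blue); there is no depth.
- calibration(name): a dict with "fx", "fy", "cx", "cy" (pixels), "xyz" and "rotation" of the camera in the world. Camera axes: x right, y up, looking along -z (the intrinsics and any distortion apply to the point x, -y, -z); pixel columns grow to the right and rows downward; lengths in m; the calibration is good to about 2 mm. A picture is of the moment at which its call begins: read the wrist's pose just before it. calibration takes no time and is no camera call; for the wrist camera it gives the pose at the moment of the call.
- sign_off(): hands the job in; it is judged then, once.
The state is a dict: "clock": time; "qpos": joint angles; "qd": joint speeds; "effort": joint torques, N m; "position": TCP position; "ee_rot": TCP orientation; "contact_force": force on the tool from outside, world axes, zero at the start; "moment": the same for the moment, N m; "width": finger opening in m; "gripper_force": force on a finger pad.
Only numpy, scipy, OpenCV 4.12 (cv2) and the standard library are available. Lean on these libraries where they do the work, as an engineer would, in place of code of your own. Each camera call takes 0.05 s, during which the arm holds its last target. There are 200 camera calls.

TASK

Without grasping anything, push the finger tab of the plate shaker's speed dial round gently with a fingertip or the outside of the fingers until the dial's index mark lines up with the one long line of the scale round it. Then, and only then, press the shaker's start key fully down and let it spring back, leaving the dial on the line. Do not pinch the tab from both sides, and leave the plate on the shaker and the other things on the bench where they are.

Things in the scene. Friction and masses are not known exactly. Their poses are not given: they have to be found in the camera images.
- shaker: fixed microplate shaker, white housing 200 (x) x 320 (y) x 60 mm high, its deck at z = 60 mm; origin at the centre of its underside; its +x points to its back, +y to the side with the plate platform. The dial is on the -y side (axis at x 0, y -75 mm), the start key near the front edge (x -70, y 25 mm), the plate platform (134 x 94 mm, top at z 68 mm, with an unclamped 19 mm high multiwell plate on it) at x 30, y 100 mm
- dial (a joint): angle of the speed dial in rad, growing anticlockwise seen from above; 0 when the index points along the shaker's +x (to its back). It turns about an upright axis between stops at -2.9 and 2.9, and is held by light friction (0.07 N m, some 2.5 N at the tab) so that it stays where it is left. The dial is a grey disc of radius 54 mm, its top 17 mm above the deck (z 77 mm); its index is a white line 4 mm wide on the disc's rim, pointing outward in line with the tab
- dial_axis (a point): point on the dial's axis at the top face of the disc (z 77 mm)
- dial_tab (a point): centre of the top of the upright finger tab: a fin standing on the disc, reaching radially from 11 to 43 mm from the axis (this point is 27 mm out), 12 mm thick, 31 mm high above the disc (top at z 108 mm); it is pushed sideways on one of its two broad faces. It lies between the axis and the index mark
- tab_left (a point): the tab's broad face on its anticlockwise side (pushing on it turns the dial clockwise); the centre of the face, z 91.5 mm
- tab_right (a point): the tab's broad face on its clockwise side (pushing on it turns the dial anticlockwise); the centre of the face, z 91.5 mm
- dial_pointer (a point): point that turns with the dial, 67 mm from its axis in the direction of the index mark, over the scale (the index mark itself ends at 54 mm)
- target_line: the one long line of the scale: black, radial, 21 mm long and 4 mm wide, at one side of the dial; origin at its middle, 67 mm from the dial's axis. The scale is a flat metal ring of radius 79 mm round the dial, its top 4 mm above the deck; all its other lines are 8 mm long and 2 mm wide
- start_key (a joint): travel of the start key in m: 0 up, 0.006 fully down; it counts as pressed beyond 0.004. A spring brings it back; fully down takes 4 N
- start_key_top (a point): centre of the top of the start key, a round white key of radius 13 mm in a black housing on the deck; pressed straight down
- elisa_plate: clear multiwell plate 128 x 86 x 19 mm lying loose on the shaker's platform, to be left alone; origin at the centre of its underside
- dropper_bottle: small bottle 26 x 26 x 64 mm standing on the bench beside the shaker, to be left alone; origin at the centre of its underside
- tip_box: pipette tip box 64 x 118 x 56 mm on the bench, to be left alone; origin at its underside
- timer: digital timer 66 x 66 x 19 mm lying on the bench, to be left alone; origin at its underside
- marker: marker pen 17 x 144 x 17 mm lying on the bench, to be left alone; origin at its underside
- stapler: stapler 31 x 120 x 36 mm on the bench, to be left alone; origin at its underside

How it is judged:
By the outcome, as a careful person would: the job done as asked, in the order asked, and still so for the second after the job is handed in, with the robot touching nothing.
It also fails if it takes over 56 s, if anything falls off the work surface, if the arm or the gripper's body presses on something with over 40 N, if the wrist force passes 120 N, or if a joint passes its speed limit or range.

## Working session

There is one attempt and no reset: what is moved stays moved. The work goes in short steps, Python scripts to look and compute and a tool call to move; the robot and the scene stay as the last step left them, time stands still between calls to the robot, and variables do not carry over. Pictures are saved under pics/ and viewed, at most 10 in all, crops included, and the job is handed in when it is done.

Besides the shell and the picture viewer there is one more tool, called after "Request:" as a command line: name --argument value ..., lists and objects as JSON in quotes. apply_moves: Moves the arm, as the interface text tells. Its arguments: {"type":"object","properties":{"steps":{"type":"array","items":{"type":"number"}},"jaw":{"type":"number"},"newtons":{"type":"number"}},"required":["steps"]}

```bash
mkdir -p pics
python3 - <<'E'
from rig import *
import cv2
for n in ("top","side"):
    im=get_image(n); cv2.imwrite(f"pics/{n}0.png",im[:,:,::-1]); print(n,calibration(n))
print(get_state())
E
```

```text
top {'fx': 376.10605014285017, 'fy': 376.10605014285017, 'cx': 316.4561019872356, 'cy': 203.3171765604835, 'xyz': array([ 0.3761705 , -0.04578837,  1.21857889]), 'rotation': array([ 0.71327145,  0.04753378, -0.05632636, -0.69700195])}
side {'fx': 407.5005759429817, 'fy': 407.5005759429817, 'cx': 319.00604823712916, 'cy': 196.62401952735584, 'xyz': array([-0.19959362,  0.59473666,  0.92272325]), 'rotation': array([-0.37391482, -0.17267742,  0.39120149,  0.82300159])}
{'clock': 0.1, 'qpos': array([-1.28796304e+00,  2.76564962e-01,  1.50598954e+00, -2.21541720e-05,
        1.36071984e+00, -1.21015428e-01]), 'qd': array([-1.58246683e-03, -1.51062208e-03, -1.59857942e-03,  2.72168015e-05,
        2.59944788e-03,  9.06358675e-04]), 'effort': array([ 1.32656191e-03, -4.17698407e+01, -2.46402919e+01,  3.21653624e-05,
        5.82357126e-03, -2.80910186e-06]), 'position': array([ 0.22580059, -0.52830169,  0.23051406]), 'ee_rot': array([-8.37215589e-04,  9.79681641e-01,  2.00557163e-01, -7.87535764e-05]), 'contact_force': array([ 0.3238308 , -0.08656966, -0.05949705]), 'moment': array([-0.03401166, -0.07105214,  0.00423442]), 'gripper_force': 0.0, 'width': 0.08557757050214779}
```

View pics/top0.png

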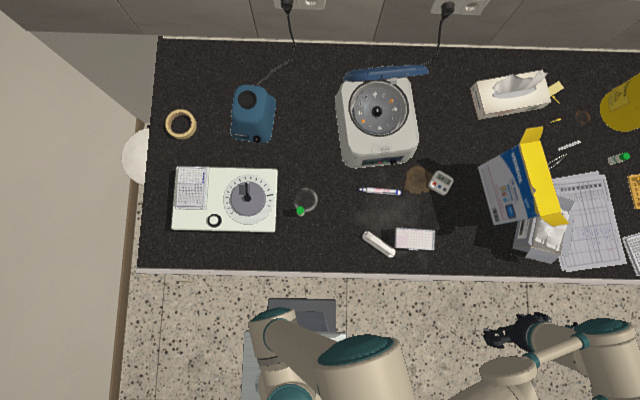

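View pics/side0.png

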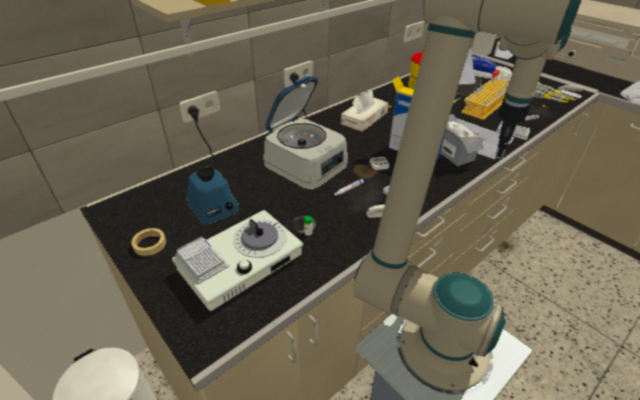

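The top view shows the shaker at columns 172–277, rows 167–233, the dial centre near (247,198), the key near (214,220), and a bottle at (300,210). Next I'll enlarge this area.

```bash
cat > h.py <<'E'
from rig import *
import cv2, numpy as np
from scipy.spatial.transform import Rotation as R
def rot(c):
    q=c["rotation"]; return R.from_quat([q[1],q[2],q[3],q[0]]).as_matrix()
def ray(c,u,v,z):
    d=rot(c)@np.array([(u-c["cx"])/c["fx"],-(v-c["cy"])/c["fy"],-1]); o=np.array(c["xyz"])
    return o+d*(z-o[2])/d[2]
def proj(c,p):
    q=rot(c).T@(np.array(p)-c["xyz"]); return c["cx"]+c["fx"]*q[0]/-q[2], c["cy"]-c["fy"]*q[1]/-q[2]
E
python3 - <<'E'
from h import *
a=cv2.imread("pics/top0.png")[155:245,160:320]
b=cv2.imread("pics/side0.png")[205:310,165:325]
cv2.imwrite("pics/c0.png",np.vstack([cv2.resize(a,(800,450),interpolation=cv2.INTER_CUBIC)]))
c=calibration("top")
for n,u,v,z in (("dial",247,198,.077),("key",214,220,.07),("c1",173,167,.06),("c2",277,168,.06),("c3",276,232,.06),("c4",172,232,.06)): print(n,ray(c,u,v,z).round(3))
E
```

```text
dial [0.557 0.155 0.077]
key [0.487 0.254 0.07 ]
c1 [0.652 0.395 0.06 ]
c2 [0.657 0.069 0.06 ]
c3 [0.456 0.064 0.06 ]
c4 [0.448 0.382 0.06 ]
```

View pics/c0.png

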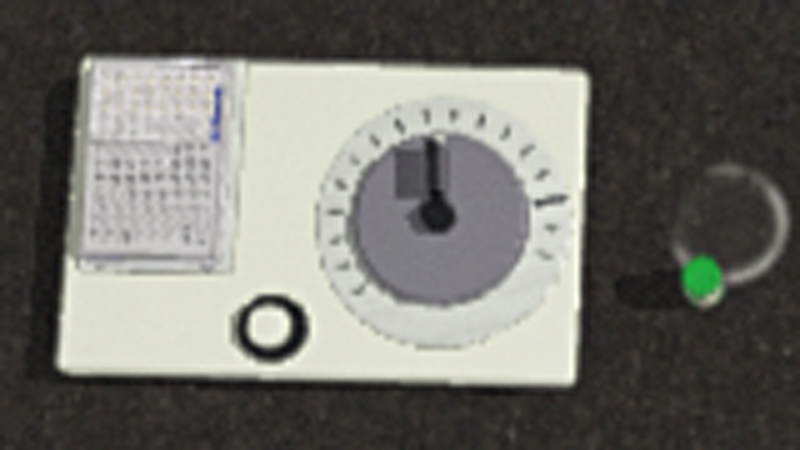

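Request:
apply_moves --steps '[0, 1.5, 1, 2, 1, 4, 2, 5, 2, 7, 3, 8, 3, 10, 4, 11, 4, 13, 5, 14, 5, 16, 6, 17, 6, 19, 7, 20, 7, 22, 7, 23]' --jaw 255

```text
clock: 0.77
position: [0.2966, -0.308, 0.3029]
ee_rot: [0.002, 0.92, 0.393, 0.0]
contact_force: [-0.1, -0.7, -0.1]
width: 0.0001
gripper_force: 0.0
```

Request:
apply_moves --steps '[1, 3, 0, 3, 2, 6, 0, 6, 3, 9, 0, 9, 4, 12, 0, 12, 5, 15, 0, 15, 6, 18, 0, 18, 7, 21, 0, 21, 8, 24, 0, 24]'

```text
clock: 1.43
position: [0.3758, -0.0672, 0.3011]
ee_rot: [-0.0, 0.818, 0.576, -0.0]
contact_force: [0.9, -0.7, -0.5]
width: -0.0001
gripper_force: 0.0
```

Request:
apply_moves --steps '[1, 3, 0, 3, 2, 6, 0, 6, 3, 9, 0, 9, 4, 12, 0, 12, 5, 15, 0, 15, 6, 18, 0, 17, 7, 21, 0, 20, 7, 21, 0, 20]'

```text
clock: 2.1
position: [0.4472, 0.146, 0.3007]
ee_rot: [-0.001, 0.704, 0.71, 0.001]
contact_force: [0.6, -0.6, -0.7]
width: 0.0001
gripper_force: 0.0
```

Run:
```python
from h import *
c=calibration("wrist"); im=get_image("wrist"); cv2.imwrite("pics/w1.png",im[:,:,::-1])
s=get_state(); print(c,s["position"],s["ee_rot"],s["qpos"],s["clock"],s["width"])
np.save("w1.npy",[c],allow_pickle=True)
```

```text
{'fx': 318.2271511457694, 'fy': 318.2271511457694, 'cx': 313.3841445529973, 'cy': 195.10077386921643, 'xyz': array([0.44560397, 0.21504039, 0.44387038]), 'rotation': array([ 9.90775954e-01, -1.35445686e-01, -8.14076723e-04,  4.10020397e-03])} [0.44618262 0.14341448 0.30054689] [-5.66839767e-04  7.04801585e-01  7.09404201e-01 -2.91492419e-04] [1.61915438e-01 7.98970515e-02 1.58438219e+00 5.78760802e-04
 1.47845052e+00 1.55352644e-01] 2.15 -0.00036137091847114784
```

View pics/w1.png

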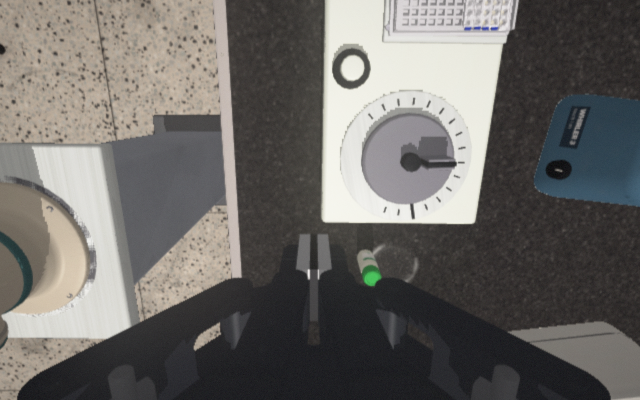

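The wrist view (right = +x, up = +y) shows the dial centre near (408,158), the tab pointing right to about (455,163), the long line near (412,211) and the key at (351,68). I'll enlarge the dial.

Run:
```python
from h import *
a=cv2.imread("pics/w1.png")[85:225,330:485]
cv2.imwrite("pics/c1.png",cv2.resize(a,None,fx=4.2,fy=4.2,interpolation=cv2.INTER_CUBIC))
c=np.load("w1.npy",allow_pickle=True)[0]
for n,u,v,z in (("dial",408,158,.077),("key",351,68,.07),("line",412,211,.064),("index",455,163,.077),("cornFL",324,222,.06),("cornBL",475,222,.06)): print(n,ray(c,u,v,z).round(4))
```

```text
dial [0.556  0.1584 0.077 ]
key [0.4867 0.256  0.07  ]
line [0.5708 0.0895 0.064 ]
index [0.6112 0.153  0.077 ]
cornFL [0.4606 0.0724 0.06  ]
cornBL [0.6543 0.074  0.06  ]
```

View pics/c1.png

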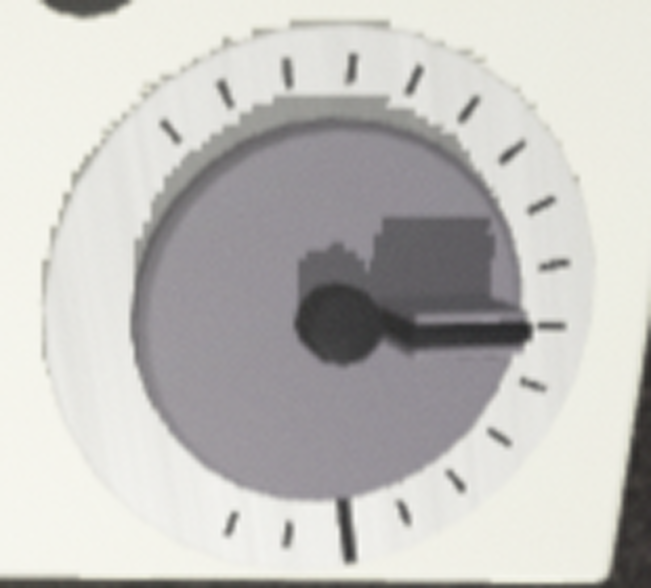

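The crop shows the disc centred near (328,309), the ring centred near (319,297), the long line running from (343,500) to (350,562), the white index near (505,308), and the tab top from (410,335) to (528,330).

Run:
```python
from h import *
c=np.load("w1.npy",allow_pickle=True)[0]
P=lambda x,y,z: ray(c,330+x/4.2,85+y/4.2,z)
d=P(328,309,.077); r=P(319,297,.064)
print("disc",d.round(4),"ring",r.round(4))
for n,x,y,z in (("L1",343,500,.064),("L2",350,562,.064),("idx",505,308,.077),("tab1",410,335,.108),("tab2",528,330,.108),("ringL",43,297,.064),("ringR",595,297,.064),("ringB",319,572,.064)):
  p=P(x,y,z); v=(p-d)[:2]; print(n,p.round(4),np.hypot(*v).round(4),np.degrees(np.arctan2(v[1],v[0])).round(1))
```

```text
disc [0.5561 0.1577 0.077 ] ring [0.5572 0.1591 0.064 ]
L1 [0.5695 0.0986 0.064 ] 0.0606 -77.2
L2 [0.5734 0.0791 0.064 ] 0.0805 -77.6
idx [0.605  0.1584 0.077 ] 0.0489 0.8
tab1 [0.5682 0.1561 0.108 ] 0.0122 -7.7
tab2 [0.598  0.1576 0.108 ] 0.0419 -0.1
ringL [0.4784 0.1584 0.064 ] 0.0777 179.5
ringR [0.6359 0.1597 0.064 ] 0.0798 1.5
ringB [0.5644 0.0758 0.064 ] 0.0823 -84.2
```

Request:
apply_moves --steps '[3, 1, -2, 0, 6, 2, -4, 0, 9, 3, -7, 0, 12, 4, -10, 0, 14, 4.6, -13, 0, 14, 4.6, -16, 0, 14, 4.6, -17.5, 0, 14, 4.6, -17.5, 0]'

```text
clock: 2.82
position: [0.5827, 0.1852, 0.1213]
ee_rot: [-0.003, 0.707, 0.707, -0.005]
contact_force: [-0.5, 0.3, 0.9]
width: -0.0
gripper_force: 0.0
```

Run:
```python
from h import *
c=calibration("wrist"); im=get_image("wrist"); cv2.imwrite("pics/w2.png",im[:,:,::-1])
s=get_state(); print(c["xyz"],s["position"],s["ee_rot"],s["qpos"],s["contact_force"],s["clock"])
```

```text
[0.58317321 0.25511525 0.26412076] [0.58419054 0.18563851 0.12402009] [-0.00143819  0.70674709  0.70746001 -0.00261222] [ 1.94531914e-01  4.09562197e-01  1.57859293e+00 -5.72475697e-04
  1.15937838e+00  1.93754188e-01] [-0.32627314  0.44161041  0.05816513] 2.8667
```

View pics/w2.png

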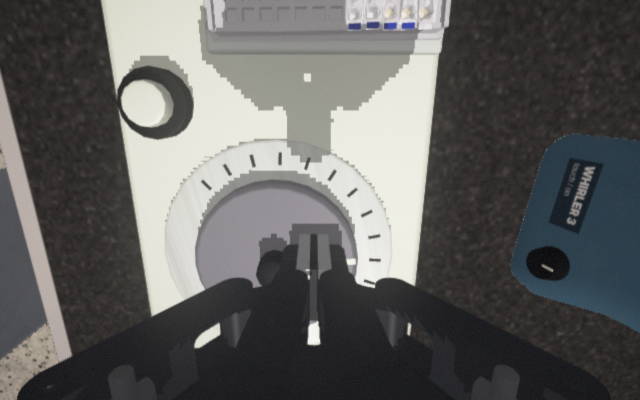

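The tips sit on the tab's anticlockwise side, at about (313,240), clear of the tab. Next is the descent.

Request:
apply_moves --steps '[0, 0, -1, 0, 0, 0, -2, 0, 0, 0, -3, 0, 0, 0, -3.8, 0, 0, 0, -3.8, 0, 0, 0, -3.8, 0]'

```text
clock: 3.37
position: [0.5855, 0.1872, 0.088]
ee_rot: [-0.0, 0.706, 0.708, -0.0]
contact_force: [0.5, -0.2, 0.0]
width: 0.0
gripper_force: 0.0
```

```bash
cat >> h.py <<'E'
A=np.array([.5565,.1585])
def arc(th,off=.017,r=.030):
    t=np.radians(th); u=np.array([np.cos(t),np.sin(t)]); return A+r*u+off*np.array([-u[1],u[0]])
E
python3 - <<'E'
from h import *
p=get_state()["position"]; print(p)
for th in range(0,-85,-5): print(th,((arc(th)-p[:2])*100).round(2))
E
```

```text
[0.58552278 0.18716253 0.0879531 ]
0 [ 0.1  -1.17]
-5 [ 0.23 -1.43]
-10 [ 0.35 -1.71]
-15 [ 0.44 -2.  ]
-20 [ 0.5  -2.29]
-25 [ 0.54 -2.59]
-30 [ 0.55 -2.89]
-35 [ 0.53 -3.19]
-40 [ 0.49 -3.49]
-45 [ 0.42 -3.79]
-50 [ 0.33 -4.07]
-55 [ 0.21 -4.35]
-60 [ 0.07 -4.61]
-65 [-0.09 -4.87]
-70 [-0.28 -5.1 ]
-75 [-0.48 -5.32]
-80 [-0.71 -5.53]
```

Request:
apply_moves --steps '[0.05, -0.4, 0, 0, 0.1, -0.8, 0, 0, 0.1, -1.1, 0, 0, 0.2, -1.3, 0, -2.5, 0.25, -1.45, 0, -5, 0.3, -1.6, 0, -7.5, 0.35, -1.7, 0, -10, 0.35, -1.7, 0, -10]'

```text
clock: 4.03
position: [0.5901, 0.1704, 0.0888]
ee_rot: [0.0, 0.766, 0.643, 0.001]
contact_force: [1.0, 2.2, -0.2]
width: -0.0001
gripper_force: 0.9
```

Request:
apply_moves --steps '[0.05, -0.15, 0, -2.5, 0.1, -0.3, 0, -5, 0.12, -0.45, 0, -7.5, 0.15, -0.6, 0, -10, 0.17, -0.75, 0, -12.5, 0.2, -0.9, 0, -15, 0.2, -1.05, 0, -17.5, 0.2, -1.2, 0, -20]'

```text
clock: 4.7
position: [0.5933, 0.1585, 0.089]
ee_rot: [0.001, 0.866, 0.501, 0.002]
contact_force: [2.5, 0.9, -1.1]
width: -0.0001
gripper_force: 1.3
```

Run:
```python
from h import *
for n in ("wrist","top"): cv2.imwrite(f"pics/{n}3.png",get_image(n)[:,:,::-1])
a=cv2.imread("pics/wrist3.png")[130:330,120:440]; b=cv2.imread("pics/top3.png")[165:235,190:302]
cv2.imwrite("pics/c3.png",np.vstack([cv2.resize(a,(480,300)),cv2.resize(b,(480,300),interpolation=cv2.INTER_CUBIC)]))
s=get_state(); print(s["position"],s["ee_rot"],s["contact_force"])
```

```text
[0.59295922 0.15820807 0.08893662] [6.25286071e-04 8.65238948e-01 5.01356807e-01 1.58869124e-03] [2.17144985e+00 5.80217106e-01 3.22807798e-04]
```

View pics/c3.png

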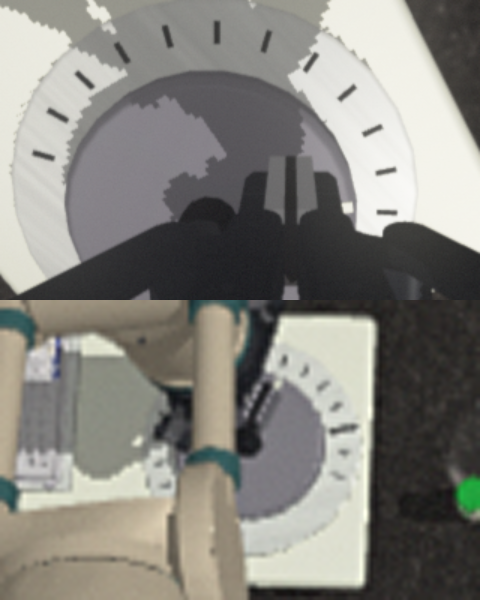

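The tab is moving with the fingers; the index in the lower half is at about −29°, and the force is only about 2.5 N. Continuing.

Request:
apply_moves --steps '[-0.01, -0.15, 0, -2.5, -0.02, -0.3, 0, -5, -0.04, -0.45, 0, -7.5, -0.06, -0.6, 0, -10, -0.1, -0.75, 0, -12.5, -0.13, -0.9, 0, -15, -0.17, -1.04, 0, -17.5, -0.22, -1.18, 0, -20]'

```text
clock: 5.47
position: [0.5912, 0.1462, 0.0891]
ee_rot: [0.001, 0.939, 0.343, 0.002]
contact_force: [3.6, 0.8, 0.3]
width: -0.0002
gripper_force: 1.4
```

Request:
apply_moves --steps '[-0.06, -0.14, 0, -2.5, -0.12, -0.28, 0, -5, -0.19, -0.41, 0, -7.5, -0.26, -0.54, 0, -10, -0.34, -0.67, 0, -12.5, -0.42, -0.8, 0, -15, -0.51, -0.91, 0, -17.5, -0.51, -0.91, 0, -17.5]'

```text
clock: 6.13
position: [0.5856, 0.1366, 0.0891]
ee_rot: [0.001, 0.98, 0.197, 0.002]
contact_force: [2.7, -1.3, 0.9]
width: -0.0001
gripper_force: 1.2
```

Run:
```python
from h import *
c=calibration("wrist"); np.save("w4.npy",[c],allow_pickle=True)
for n in ("wrist","top"): cv2.imwrite(f"pics/{n}4.png",get_image(n)[:,:,::-1])
a=cv2.imread("pics/wrist4.png")[180:300,260:450]; b=cv2.imread("pics/top4.png")[170:230,225:301]
cv2.imwrite("pics/c4.png",np.hstack([cv2.resize(a,None,fx=2.1,fy=2.1,interpolation=cv2.INTER_CUBIC)[:252],cv2.resize(b,None,fx=4.2,fy=4.2,interpolation=cv2.INTER_CUBIC)]))
s=get_state(); print(s["position"],s["ee_rot"],s["contact_force"])
c=calibration("top")
```

```text
[0.58511084 0.13700806 0.08893427] [4.04675856e-04 9.80344775e-01 1.97288813e-01 1.04067335e-03] [ 2.28475554 -0.05618978  1.69205597]
```

View pics/c4.png

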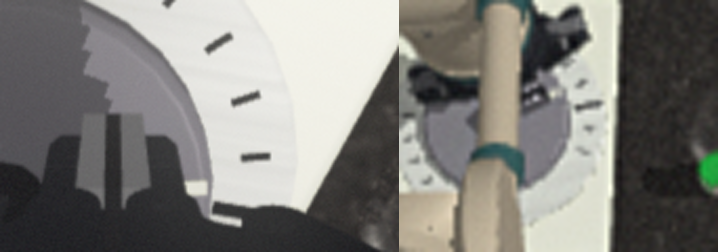

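The white index is at crop (196,187), wrist pixel (353.3,269.0). A partly hidden line is at (228,213), next along clockwise, and the next ordinary tick is at (256,156).

Run:
```python
from h import *
c=np.load("w4.npy",allow_pickle=True)[0]
for n,x,y,z in (("idx",196,187,.077),("line",228,213,.064),("tick",256,156,.064),("tick2",246,98,.064),("tick3",219,43,.064)):
  p=ray(c,260+x/2.1,180+y/2.1,z); v=p[:2]-A; print(n,p.round(4),np.hypot(*v).round(4),np.degrees(np.arctan2(v[1],v[0])).round(1))
s=get_state()
for th in (-66,-68,-70,-72,-74,-76,-78): print(th,((arc(th)-arc(-67.2))*100).round(2))
```

```text
idx [0.5778 0.1109 0.077 ] 0.0522 -65.9
line [0.568  0.0947 0.064 ] 0.0649 -79.8
tick [0.587  0.0951 0.064 ] 0.0703 -64.3
tick2 [0.6013 0.1051 0.064 ] 0.0697 -50.0
tick3 [0.6125 0.1184 0.064 ] 0.0689 -35.6
-66 [0.04 0.06]
-68 [-0.03 -0.04]
-70 [-0.11 -0.13]
-72 [-0.19 -0.22]
-74 [-0.27 -0.31]
-76 [-0.35 -0.39]
-78 [-0.44 -0.47]
```

Request:
apply_moves --steps '[-0.05, -0.07, 0, -1.5, -0.11, -0.13, 0, -3, -0.17, -0.2, 0, -4.5, -0.23, -0.26, 0, -6, -0.29, -0.33, 0, -7.5, -0.35, -0.39, 0, -9, -0.39, -0.43, 0, -10, -0.39, -0.43, 0, -10]'

```text
clock: 6.9
position: [0.5805, 0.1328, 0.0886]
ee_rot: [0.0, 0.994, 0.11, 0.0]
contact_force: [3.0, 0.6, 1.9]
width: -0.0002
gripper_force: 1.3
```

Request:
apply_moves --steps '[0.5, 0.1, 0, 0, 1.2, 0.25, 0, 0, 1.8, 0.4, 0, 0, 1.8, 0.4, 2, 0, 1.8, 0.4, 5, 0, 0, 0, 8, 0, -3, 0, 11, 0, -6, 0, 13, 0]'

```text
clock: 7.57
position: [0.521, 0.1333, 0.2202]
ee_rot: [-0.0, 0.994, 0.11, 0.001]
contact_force: [-0.4, 0.4, 0.7]
width: 0.0001
gripper_force: 0.0
```

Request:
apply_moves --steps '[-3, 0, 1, 0, -6, 0, 2, 0, -7, 0, 2, 0, -7, 0, 2, 0, -7, 0, 2, 0, -7, 0, 2, 0]'

```text
clock: 8.07
position: [0.4516, 0.1331, 0.2378]
ee_rot: [0.0, 0.994, 0.11, 0.0]
contact_force: [-0.0, 1.0, 0.5]
width: -0.0003
gripper_force: 0.0
```

Run:
```python
from h import *
c=calibration("wrist"); np.save("w5.npy",[c],allow_pickle=True)
im=get_image("wrist")[:,:,::-1].copy(); cv2.imwrite("pics/w5.png",im)
s=get_state(); print(s["position"],s["ee_rot"],s["contact_force"],proj(c,[*A,.077]))
u,v=map(int,proj(c,[*A,.077])); x0,y0=max(u-75,0),max(v-70,0); print(x0,y0)
cv2.imwrite("pics/c5.png",cv2.resize(im[y0:y0+140,x0:x0+180],None,fx=4.2,fy=4.2,interpolation=cv2.INTER_CUBIC))
```

```text
[0.45159409 0.1330362  0.23756331] [ 7.38895803e-05  9.93936773e-01  1.09952725e-01 -2.89391565e-04] [ 0.33544965  0.00572515 -0.24608269] (np.float64(312.2537225740915), np.float64(58.477405346219484))
237 0
```

View pics/c5.png

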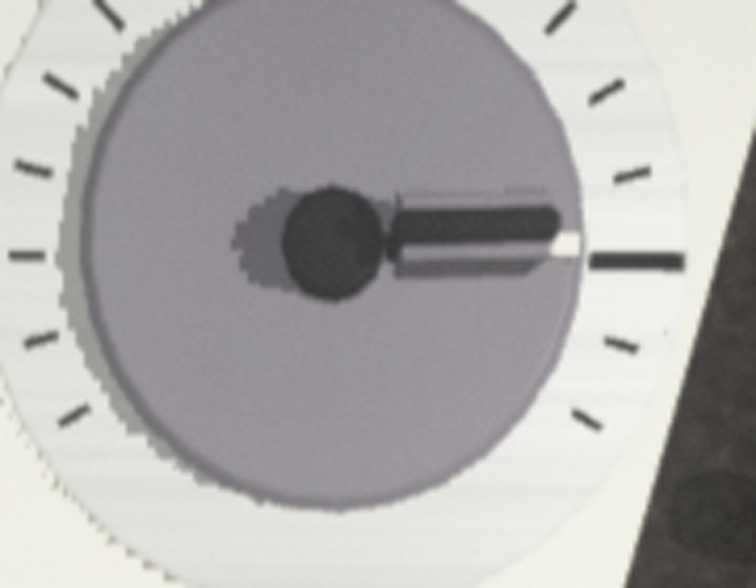

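The view is clear: the white index is at crop (566,244), the long line runs (590,262) to (684,262), and the ordinary ticks are easy to read. I'll calculate the remaining angle.

Run:
```python
from h import *
from scipy.optimize import least_squares
c=np.load("w5.npy",allow_pickle=True)[0]
P=lambda x,y,z: ray(c,237+(x+.5)/4.2-.5,(y+.5)/4.2-.5,z)[:2]
rim=np.array([P(x,y,.077) for x,y in((583,225),(83,240),(340,509),(545,100),(545,360),(110,125),(200,468),(118,365))])
f=lambda q: np.hypot(*(rim-q[:2]).T)-.054
r=least_squares(f,A); print("rim axis",r.x.round(4),(f(r.x)*1e3).round(1))
tk=np.array([P(x,y,.064) for x,y in((110,15),(62,87),(33,168),(27,255),(41,340),(73,415),(560,17),(606,92),(632,174),(622,345),(587,420))])
g=lambda q: np.hypot(*(tk-q[:2]).T)-q[2]
r2=least_squares(g,[*A,.067]); print("tick axis",r2.x.round(4),(g(r2.x)*1e3).round(1))
for ax in (r.x[:2],r2.x[:2]):
  for n,p in (("idx",P(566,244,.077)),("L1",P(590,262,.064)),("L2",P(684,262,.064)),("tabtip",P(558,222,.108)),("tabroot",P(395,229,.108))):
    v=p-ax; print(n,np.hypot(*v).round(4),np.degrees(np.arctan2(v[1],v[0])).round(2))
  print(np.diff(np.degrees(np.unwrap(sorted(np.arctan2(*(tk-ax).T[::-1]))))).round(1))
```

```text
rim axis [0.5573 0.1555] [-1.3 -1.5 -0.1 -2.4 -2.9 -2.6 -0.3 -2.1]
tick axis [0.5564 0.1552 0.0672] [-0.2 -0.1  0.2 -0.   0.   0.1  0.2 -0.  -0.   0.1 -0.1]
idx 0.0492 -76.84
L1 0.0568 -78.88
L2 0.0775 -78.48
tabtip 0.0422 -77.14
tabroot 0.0116 -82.52
[14.9 30.1 14.9 15.2 90.9 15.1 14.9 15.1 15.2 14.7]
idx 0.0491 -75.66
L1 0.0568 -77.85
L2 0.0775 -77.73
tabtip 0.0422 -75.76
tabroot 0.0115 -77.5
[15.  30.2 14.8 15.1 89.6 14.9 14.8 15.1 15.2 14.7]
```

About 2.1° more clockwise is needed, so I'll reverse the path and push a little farther.

Request:
apply_moves --steps '[3, 0, 0, 0, 6, 0, -1, 0, 9, 0.2, -3, 0, 12, 0.3, -6, 0, 14.8, 0.4, -8, 0, 14.8, 0.4, -11, 0, 14.8, 0.4, -14, 0, 14.8, 0.4, -15, 0]'

```text
clock: 8.78
position: [0.5963, 0.1363, 0.082]
ee_rot: [0.0, 0.994, 0.11, -0.005]
contact_force: [-0.7, 0.2, -1.1]
width: 0.0002
gripper_force: 0.0
```

Request:
apply_moves --steps '[-0.6, -0.1, 0, 0, -1.2, -0.25, 0, 0, -1.6, -0.35, 0, -1, -1.75, -0.39, 0, -1, -1.8, -0.4, 0, -1, -1.85, -0.45, 0, -2, -1.89, -0.49, 0, -2, -1.89, -0.49, 0, -2]'

```text
clock: 9.45
position: [0.5808, 0.1323, 0.0896]
ee_rot: [-0.0, 0.996, 0.093, 0.002]
contact_force: [2.5, 1.1, 1.3]
width: 0.0001
gripper_force: 1.0
```

Request:
apply_moves --steps '[0.5, 0.1, 0, 0, 1.2, 0.25, 0, 0, 1.9, 0.4, 0, 0, 1.9, 0.4, 2, 0, 1.9, 0.4, 5, 0, 0.1, 0.1, 8, 2, -3, 0.1, 11, 2, -6, 0.1, 13, 2]'

```text
clock: 10.12
position: [0.5207, 0.1331, 0.2202]
ee_rot: [0.0, 0.994, 0.11, 0.001]
contact_force: [-0.1, 0.3, 0.7]
width: -0.0004
gripper_force: 0.0
```

Request:
apply_moves --steps '[-3, 0, 1, 0, -6, 0, 2, 0, -7, 0, 2, 0, -7, 0, 2, 0, -7, 0, 2, 0, -7, 0, 2, 0]'

```text
clock: 10.62
position: [0.4509, 0.1331, 0.2378]
ee_rot: [0.0, 0.994, 0.11, 0.0]
contact_force: [0.1, -0.3, -0.2]
width: 0.0
gripper_force: 0.0
```

Run:
```python
from h import *
c=calibration("wrist"); np.save("w6.npy",[c],allow_pickle=True)
im=get_image("wrist")[:,:,::-1].copy(); cv2.imwrite("pics/w6.png",im)
s=get_state(); print(s["position"],s["ee_rot"],proj(c,[*A,.077]))
cv2.imwrite("pics/c6.png",cv2.resize(im[0:140,237:417],None,fx=4.2,fy=4.2,interpolation=cv2.INTER_CUBIC))
```

```text
[0.45083286 0.13310448 0.23758847] [ 1.26969258e-04  9.93940211e-01  1.09921808e-01 -1.91739266e-04] (np.float64(312.3858241779658), np.float64(57.7075418942934))
```

View pics/c6.png

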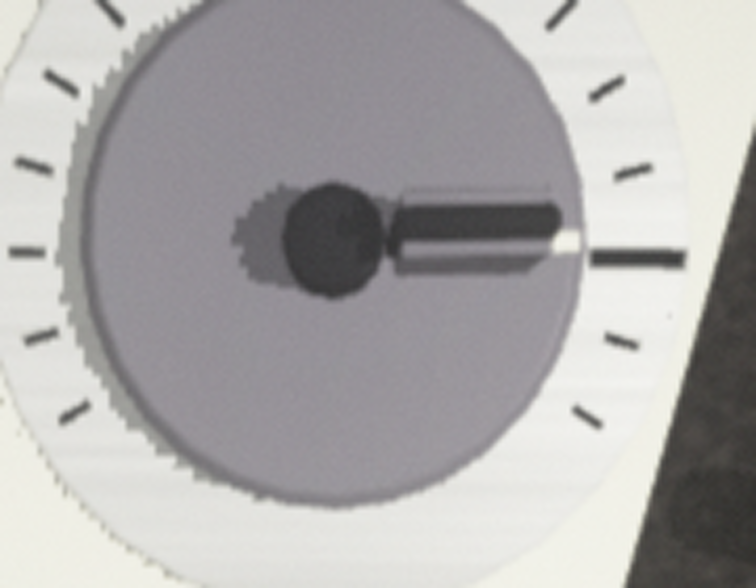

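The index is at (566,241) and the line at y 258. The dial barely moved, because the arm hadn't settled, so I'll push again slightly farther and let it settle while watching the pose.

Request:
apply_moves --steps '[4, 0, 0, 0, 7.5, 0, -1, 0, 11, 0.2, -3, -1, 14.8, 0.4, -6, -2, 14.8, 0.4, -9, -2, 14.8, 0.4, -12, -2, 14.8, 0.4, -14, -2, 14.8, 0.4, -15, -2]'

```text
clock: 11.33
position: [0.5962, 0.1366, 0.0831]
ee_rot: [0.0, 0.996, 0.092, -0.004]
contact_force: [-0.1, 0.0, -0.3]
width: -0.0001
gripper_force: 0.0
```

Request:
apply_moves --steps '[-0.6, -0.1, 0, 0, -1.2, -0.25, 0, 0, -1.6, -0.35, 0, 0, -1.8, -0.5, 0, 0, -1.8, -0.5, 0, 0, -1.8, -0.5, 0, 0, -1.8, -0.5, 0, 0]'

```text
clock: 11.92
position: [0.58, 0.1321, 0.0895]
ee_rot: [0.0, 0.996, 0.093, 0.001]
contact_force: [0.8, 0.1, 0.6]
width: 0.0
gripper_force: 0.3
```

Request:
apply_moves --steps '[-0.05, -0.05, 0, -1, -0.1, -0.1, 0, -1, -0.1, -0.1, 0, -1, -0.1, -0.1, 0, -1, -0.1, -0.1, 0, -1]'

```text
clock: 12.33
position: [0.5789, 0.131, 0.0886]
ee_rot: [0.0, 0.996, 0.084, 0.001]
contact_force: [2.6, 0.5, 0.7]
width: 0.0
gripper_force: 1.2
```

I've used all my picture views, so I'll measure the next frame with image code, checked first on the earlier frames.

Request:
apply_moves --steps '[0.5, 0.1, 0, 0, 1.2, 0.25, 0, 0, 1.9, 0.4, 0, 0, 1.9, 0.4, 2, 0, 1.9, 0.4, 5, 0, 0.1, 0.2, 8, 3, -3, 0.2, 11, 3, -6, 0.2, 13, 3]'

```text
clock: 13.0
position: [0.5193, 0.1331, 0.2201]
ee_rot: [0.0, 0.994, 0.11, 0.001]
contact_force: [0.1, 0.3, 0.5]
width: 0.0001
gripper_force: 0.0
```

Request:
apply_moves --steps '[-3, 0, 1, 0, -6, 0, 2, 0, -6.9, 0, 2, 0, -6.9, 0, 2, 0, -6.9, 0, 2, 0, -6.9, 0, 2, 0]'

```text
clock: 13.5
position: [0.4507, 0.1331, 0.2378]
ee_rot: [0.0, 0.994, 0.11, 0.0]
contact_force: [-0.4, -0.7, -0.3]
width: 0.0001
gripper_force: 0.0
```

```bash
cat > m.py <<'E'
from h import *
from scipy.optimize import least_squares
from scipy.ndimage import label
def cents(w,r0,mn):   # weighted centroids of blobs
    L,n=label(w>0); out=[]
    for i in range(1,n+1):
        m=(L==i)*w
        if (L==i).sum()>=mn: v,u=np.nonzero(m); k=m[v,u]; out.append(((u*k).sum()/k.sum()+r0[0],(v*k).sum()/k.sum()+r0[1],k.sum()))
    return out
def meas(f,c):
    g=cv2.imread(f)[:140].astype(float).mean(2)
    vv,uu=np.indices(g.shape)
    W=np.array([[ray(c,u,v,.064)[:2] for u in range(237,417)] for v in range(140)])-[.5564,.1552]
    rad=np.hypot(W[...,0],W[...,1]); sub=g[:,237:417]
    d=np.where((rad>.0595)&(rad<.0765),np.clip(140-sub,0,None),0)
    B=cents(d,(237,0),4); B.sort(key=lambda b:-b[2])
    big=[b for b in B if 372<b[0]<405 and 50<b[1]<75]
    tk=np.array([ray(c,b[0],b[1],.064)[:2] for b in B]); k=np.hypot(*(tk-[.5564,.1552]).T)
    tk=tk[(k>.065)&(k<.0695)]
    r=least_squares(lambda q:np.hypot(*(tk-q[:2]).T)-q[2],[.5564,.1552,.067],loss="soft_l1",f_scale=3e-4); ax=r.x[:2]
    s=g[50:68,366:377]; w=np.clip(s-200,0,None)
    I=max(cents(w,(366,50),2),key=lambda b:b[2])
    an=lambda b,z:np.degrees(np.arctan2(*((ray(c,b[0],b[1],z)[:2]-ax)[::-1])))
    print(f,len(tk),r.x.round(4),"idx px",np.round(I,1),"line px",np.round(big[0],1),"idx %.2f line %.2f"%(an(I,.077),an(big[0],.064)))
E
python3 - <<'E'
from m import *
c=calibration("wrist"); np.save("w7.npy",[c],allow_pickle=True)
cv2.imwrite("pics/w7.png",get_image("wrist")[:,:,::-1]); print(get_state()["position"])
for i in (5,6,7): meas(f"pics/w{i}.png",np.load(f"w{i}.npy",allow_pickle=True)[0])
print(cv2.imread("pics/w7.png")[50:68,366:380].mean(2).astype(int))
E
```

```text
[0.45068544 0.13310384 0.23762638]
pics/w5.png 12 [0.5565 0.1554 0.0673] idx px [371.6  57.8 832.3] line px [ 389.5   61.7 3918.7] idx -76.02 line -77.73
pics/w6.png 12 [0.5565 0.1554 0.0672] idx px [371.6  57.2 753.7] line px [ 389.7   61.  3581.7] idx -76.09 line -77.74
pics/w7.png 12 [0.5567 0.1553 0.0672] idx px [371.3  61.  890.7] line px [ 389.6   60.7 3961.7] idx -80.18 line -77.84
[[144 146 147 144 150 154 155 154 148 158 202 234 238 237]
 [114 118 132 140 151 151 154 156 148 156 200 234 237 237]
 [ 73  78  88 113 139 151 154 156 149 155 199 233 235 235]
 [ 67  67  67  84 123 149 155 156 151 158 198 232 235 235]
 [ 69  69  67  75 109 149 155 156 148 157 198 232 236 235]
 [ 69  68  68  75 102 149 154 156 149 155 200 234 237 236]
 [ 65  70  70  75 108 148 154 159 149 158 200 234 236 237]
 [ 68  68  69  83 125 155 158 159 152 157 199 232 235 235]
 [ 65  70  80 115 176 189 189 190 181 161 192 220 209 207]
 [ 78  85 130 188 223 227 226 227 218 173 186 183 123 113]
 [113 132 197 231 236 235 236 236 228 177 180 163  90  76]
 [144 165 224 235 236 237 236 237 228 171 178 143  80  70]
 [145 171 220 233 235 235 235 234 228 170 185 146  93  89]
 [133 162 209 215 215 215 220 221 210 171 207 194 175 174]
 [127 141 161 162 160 163 175 178 166 168 221 231 231 231]
 [148 152 154 152 153 156 160 157 153 179 231 235 236 235]
 [152 151 152 153 152 155 159 153 155 187 233 236 236 237]
 [151 152 154 154 153 154 163 149 159 202 234 238 237 238]]
```

It overshot by 2.3° (index −80.2°, line −77.8°). I'll nudge it back from the clockwise side, where the camera can see the index and line while I push.

Request:
apply_moves --steps '[3, -0.4, -2, 0, 6, -0.8, -4, 0, 8.2, -1.1, -7, 0, 8.2, -1.1, -10, 0, 8.2, -1.1, -12, 0, 8.2, -1.1, -14, 0, 8.2, -1.1, -14.9, 0, 8.2, -1.1, -14.9, 0]'

```text
clock: 14.22
position: [0.5303, 0.1217, 0.0861]
ee_rot: [0.0, 0.994, 0.11, -0.003]
contact_force: [0.5, -0.4, 0.3]
width: -0.0
gripper_force: 0.0
```

Request:
apply_moves --steps '[0.2, 0, 0, -1, 0.4, 0.1, 0, -1, 0.6, 0.15, 0, -1, 0.6, 0.15, 0, -1, 0.6, 0.15, 0, -1, 0.6, 0.15, 0, -1]'

```text
clock: 14.72
position: [0.5376, 0.1237, 0.09]
ee_rot: [0.0, 0.995, 0.101, 0.001]
contact_force: [0.4, -0.2, 0.0]
width: -0.0
gripper_force: 0.0
```

Run:
```python
from h import *
c=calibration("wrist"); np.save("w8.npy",[c],allow_pickle=True)
im=get_image("wrist")[:,:,::-1]; cv2.imwrite("pics/w8.png",im)
s=get_state(); print(s["position"],s["contact_force"])
ax=np.array([.5566,.1553])
for n,th,r,z in (("idx",-80.2,.049,.077),("line",-77.8,.067,.064)):
  t=np.radians(th); u,v=map(int,proj(c,[ax[0]+r*np.cos(t),ax[1]+r*np.sin(t),z])); print(n,u,v); print(im[v-14:v+15,u-14:u+15].mean(2).astype(int)[::2] if n=="idx" else im[v-14:v+15,u-14:u+15].mean(2).astype(int)[::2])
```

```text
[0.53742201 0.12365929 0.08986284] [-0.71881959 -0.29355726  0.6459729 ]
idx 357 196
[[144 145 145 144 144 146 145 149 145 146 145 147 144 145 146 147 150 156
  161 152 146 145 153 192 231 233 232 231 232]
 [143 145 146 144 144 144 145 145 148 144 147 147 148 147 147 146 149 155
  161 152 145 145 155 193 226 218 126  98  95]
 [117 137 145 145 145 146 145 145 145 147 147 146 147 145 146 148 148 154
  161 153 148 145 156 190 224 215 103  69  70]
 [ 97 121 141 145 145 145 147 144 146 145 146 143 147 144 147 148 147 154
  160 153 147 146 152 185 224 214 102  70  70]
 [ 88 100 127 143 144 144 143 143 144 145 145 146 146 145 145 146 148 152
  157 153 144 145 150 180 224 220 152 141 141]
 [ 91  92 110 144 164 158 157 156 158 158 158 159 160 158 155 152 153 154
  159 155 149 146 150 179 226 229 229 229 229]
 [ 89  91  97 145 215 226 227 228 227 227 228 229 229 228 229 228 228 227
  229 229 222 172 152 181 226 230 230 231 230]
 [ 89  90  90 107 167 224 229 229 230 230 231 231 231 230 230 231 231 231
  231 231 223 165 152 187 228 232 231 231 231]
 [ 89  88  87  93 117 183 226 230 231 230 230 2
[... 1929 characters left out ...]
 80  80  80  81  80  80  80  81  82  78  82  79
   78  81  80  81  85  87  85  85  86  85  84]
 [207 208 206 209 209 208 209 208 208 209 211 211 210 212 211 210 212 211
  211 211 213 216 227 229 230 229 230 231 229]
 [231 231 231 231 231 232 232 232 232 232 232 233 233 233 233 233 233 233
  232 233 233 234 233 233 233 235 233 235 234]
 [231 231 232 233 233 232 232 233 232 232 233 234 234 233 233 233 234 234
  234 233 234 235 234 234 235 234 234 235 235]
 [232 233 231 233 233 233 232 233 234 233 233 233 233 234 234 234 235 235
  234 234 235 235 235 235 235 235 235 235 235]
 [231 231 232 231 232 232 230 232 232 233 233 232 232 234 234 233 233 233
  234 234 233 234 234 235 234 235 233 235 235]]
```

The index and line are both well resolved here. I'll move to contact in small steps and measure each time.

```bash
cat > d.py <<'E'
from m import *
def diff(tag):
    f=f"pics/{tag}.png"
    if tag!="w8":
        c=calibration("wrist"); np.save(tag+".npy",[c],allow_pickle=True); cv2.imwrite(f,get_image("wrist")[:,:,::-1])
    c=np.load(tag+".npy",allow_pickle=True)[0]; g=cv2.imread(f).astype(float).mean(2); ax=np.array([.5566,.1553])
    def grid(z,r,sgn):
        th=np.radians(np.arange(-88,-68,.05)); val=[]
        for rr in r:
            uv=np.array([proj(c,[ax[0]+rr*np.cos(t),ax[1]+rr*np.sin(t),z]) for t in th],np.float32)
            val.append(cv2.remap(g.astype(np.float32),uv[:,0].copy(),uv[:,1].copy(),cv2.INTER_LINEAR).ravel())
        p=np.mean(val,0); w=p>190 if sgn>0 else p<150
        L,n=label(w); k=np.argmax(np.bincount(L)[1:])+1; d=np.degrees(th[L==k]); return d.mean(),d.max()-d.min()
    i=grid(.077,np.linspace(.049,.0525,5),1); l=grid(.064,np.linspace(.063,.074,8),-1)
    s=get_state(); print("idx",np.round(i,2),"line",np.round(l,2),"diff %.2f"%(i[0]-l[0]),s["position"].round(4),s["contact_force"].round(1))
E
python3 -c "
from d import *
diff('w8')"
```

```text
idx [-80.45   4.3 ] line [-78.13   3.15] diff -2.32 [0.5374 0.1237 0.0899] [-0.7 -0.3  0.6]
```

Request:
apply_moves --steps '[0.2, 0.03, 0, 0, 0.4, 0.06, 0, 0, 0.5, 0.1, 0, 0, 0.6, 0.12, 0, 0, 0.6, 0.12, 0, 0, 0.6, 0.12, 0, 0]'

```text
clock: 15.27
position: [0.5433, 0.1248, 0.0892]
ee_rot: [0.0, 0.995, 0.101, -0.0]
contact_force: [0.4, -0.5, 0.4]
width: 0.0001
gripper_force: 0.0
```

```bash
python3 -c "
from d import *
diff('w9')"
```

```text
idx [-80.58   4.45] line [-78.13   3.25] diff -2.45 [0.5432 0.1248 0.0892] [0.1 0.2 0.2]
```

Request:
apply_moves --steps '[0.05, 0.01, 0, 0, 0.1, 0.02, 0, 0, 0.1, 0.02, 0, 0, 0.1, 0.02, 0, 0]'

```text
clock: 15.65
position: [0.5444, 0.125, 0.0893]
ee_rot: [0.0, 0.995, 0.101, 0.0]
contact_force: [0.3, -0.5, -0.7]
width: -0.0
gripper_force: 0.0
```

```bash
python3 -c "
from d import *
diff('w10')"
```

```text
idx [-80.53   4.25] line [-78.15   3.3 ] diff -2.37 [0.5443 0.125  0.0893] [ 1.2 -0.7  0.4]
```

Request:
apply_moves --steps '[0.05, 0.01, 0, 0, 0.1, 0.02, 0, 0, 0.1, 0.02, 0, 0, 0.1, 0.02, 0, 0]'

```text
clock: 16.03
position: [0.5452, 0.1252, 0.0893]
ee_rot: [0.0, 0.995, 0.101, -0.0]
contact_force: [-0.1, -0.7, 0.4]
width: 0.0001
gripper_force: 0.2
```

```bash
python3 -c "
from d import *
diff('w11')"
```

```text
idx [-80.55   4.3 ] line [-78.13   3.25] diff -2.42 [0.5452 0.1252 0.0893] [-0.2 -0.9  1. ]
```

Request:
apply_moves --steps '[0.05, 0.01, 0, 0, 0.1, 0.02, 0, 0, 0.1, 0.02, 0, 0, 0.1, 0.02, 0, 0]'

```text
clock: 16.42
position: [0.5459, 0.1252, 0.0893]
ee_rot: [0.0, 0.995, 0.101, -0.001]
contact_force: [-2.0, -1.5, 1.7]
width: -0.0
gripper_force: 1.2
```

```bash
python3 -c "
from d import *
diff('w12')"
```

```text
idx [-79.6   4.4] line [-78.13   3.25] diff -1.47 [0.5459 0.1252 0.0893] [-1.8 -0.6  1.8]
```

Request:
apply_moves --steps '[0.03, 0.01, 0, 0, 0.05, 0.01, 0, 0, 0.05, 0.01, 0, 0, 0.05, 0.01, 0, 0]'

```text
clock: 16.8
position: [0.5464, 0.1252, 0.0893]
ee_rot: [0.0, 0.995, 0.101, -0.0]
contact_force: [-3.9, -2.6, 1.0]
width: 0.0
gripper_force: 1.8
```

```bash
python3 -c "
from d import *
diff('w13')"
```

```text
idx [-78.4   4.2] line [-78.18   3.25] diff -0.22 [0.5465 0.1253 0.0892] [-2.1 -2.5  1.6]
```

The dial is within about 0.2°. I'll retract and confirm from the hover pose.

Request:
apply_moves --steps '[-0.5, -0.1, 0, 0, -1.2, -0.25, 0, 0, -1.8, -0.4, 0, 0, -1.8, -0.4, 2, 0, -3, 0, 5, 0, -5, 0.4, 8, 1, -7, 0.8, 11, 1, -9.5, 0.8, 13, 1]'

```text
clock: 17.52
position: [0.4528, 0.1343, 0.222]
ee_rot: [-0.0, 0.994, 0.11, 0.003]
contact_force: [0.6, 0.5, 1.0]
width: -0.0
gripper_force: 0.0
```

Request:
apply_moves --steps '[0, 0, 1.8, 0, 0, 0, 1.8, 0, 0, 0, 1.8, 0, 0, 0, 1.8, 0]'

```text
clock: 17.85
position: [0.4516, 0.1335, 0.2366]
ee_rot: [-0.0, 0.994, 0.11, -0.0]
contact_force: [-0.6, -0.9, 0.3]
width: -0.0004
gripper_force: 0.0
```

Run:
```python
from d import *
diff("w14")
c=np.load("w14.npy",allow_pickle=True)[0]; meas("pics/w14.png",c)
# key: bright disc inside dark ring near expected place, full frame
g=cv2.imread("pics/w14.png").mean(2)
u,v=proj(c,[.4865,.255,.07]); print("exp key px",u,v)
c1=np.load("w1.npy",allow_pickle=True)[0]; g1=cv2.imread("pics/w1.png").mean(2)
s=g1[45:92,328:375]; L,n=label(s<80); k=np.argmax(np.bincount(L.ravel())[1:])+1
y,x=np.nonzero(L==k); cx,cy=(x.min()+x.max())/2+328,(y.min()+y.max())/2+45; print("ring px",cx,cy,np.ptp(x),np.ptp(y))
L2,n=label(s>150); k2=L2[23,23]; y2,x2=np.nonzero(L2==k2); print("key px",x2.mean()+328,y2.mean()+45,np.ptp(x2),np.ptp(y2))
for z in (.064,.070,.076): print(z,ray(c1,cx,cy,z).round(4),ray(c1,x2.mean()+328,y2.mean()+45,z).round(4))
```

```text
idx [-77.43   4.65] line [-77.78   2.85] diff 0.35 [0.4515 0.1334 0.236 ] [ 0.7  0.3 -0.6]
pics/w14.png 12 [0.5568 0.1554 0.0671] idx px [372.   59.4 764. ] line px [ 390.    61.7 4153.7] idx -77.84 line -77.98
exp key px 196.61691850041856 113.56498114716514
ring px 350.5 67.5 35 37
key px 352.00207039337477 67.61697722567288 22 25
0.064 [0.4868 0.2572 0.064 ] [0.4885 0.2571 0.064 ]
0.07 [0.4862 0.2565 0.07  ] [0.4878 0.2564 0.07  ]
0.076 [0.4855 0.2559 0.076 ] [0.4871 0.2558 0.076 ]
```

The dial is confirmed on the line (within about 0.3° both ways). On to the key at about (0.4865, 0.2555).

Request:
apply_moves --steps '[0.5, 2, 0, 0, 1.2, 5, 0, 0, 2.2, 8, -2, 0, 3, 11, -5, 0, 3.5, 12.2, -8, 0, 3.5, 12.2, -11, 0, 3.5, 12.2, -13, 0, 3.5, 12.2, -13.5, 0]'

```text
clock: 18.57
position: [0.4835, 0.2545, 0.0966]
ee_rot: [0.001, 0.994, 0.11, -0.005]
contact_force: [-0.4, -0.5, -0.5]
width: -0.0
gripper_force: 0.0
```

Request:
apply_moves --steps '[0, 0, 0, 0, 0, 0, 0, 0, 0, 0, -0.3, 0, 0, 0, -0.6, 0, 0, 0, -0.9, 0, 0, 0, -0.9, 0, 0, 0, -0.9, 0]'

```text
clock: 19.15
position: [0.4869, 0.2555, 0.0937]
ee_rot: [-0.0, 0.994, 0.11, 0.0]
contact_force: [-0.6, -0.6, 0.0]
width: 0.0
gripper_force: 0.0
```

Request:
apply_moves --steps '[0, 0, -0.3, 0, 0, 0, -0.6, 0, 0, 0, -0.9, 0, 0, 0, -1.2, 0, 0, 0, -1.2, 0, 0, 0, -1.2, 0]'

```text
clock: 19.65
position: [0.4867, 0.2555, 0.0812]
ee_rot: [0.0, 0.994, 0.11, -0.0]
contact_force: [-1.7, -0.4, 2.1]
width: 0.0
gripper_force: 0.7
```

Request:
apply_moves --steps '[0, 0, -0.2, 0, 0, 0, -0.4, 0, 0, 0, -0.4, 0, 0, 0, -0.4, 0]'

```text
clock: 19.98
position: [0.4868, 0.2555, 0.0774]
ee_rot: [0.0, 0.994, 0.11, -0.0]
contact_force: [-1.5, -1.0, 4.1]
width: -0.0
gripper_force: 1.6
```

Request:
apply_moves --steps '[0, 0, -0.2, 0, 0, 0, -0.4, 0, 0, 0, -0.4, 0, 0, 0, -0.4, 0]'

```text
clock: 20.32
position: [0.4869, 0.2555, 0.0758]
ee_rot: [-0.0, 0.994, 0.11, 0.001]
contact_force: [-4.5, -1.7, 18.0]
width: 0.0001
gripper_force: 9.1
```

The key is at its hard stop: the spring force was 4 N, then rose to 18 N. Releasing and retreating.

Request:
apply_moves --steps '[0, 0, 0.5, 0, 0, 0, 1.2, 0, 0, 0, 2.5, 0, 0, 0, 5, 0, 0, 0, 8, 0, -0.5, -3, 11, 0, -1.5, -6, 13, 0, -3, -9, 14.5, 0]'

```text
clock: 20.98
position: [0.4585, 0.165, 0.2203]
ee_rot: [0.0, 0.994, 0.111, 0.002]
contact_force: [0.5, -0.6, 0.1]
width: -0.0001
gripper_force: 0.0
```

Request:
apply_moves --steps '[-0.5, -3, 1.5, 0, -0.5, -3.2, 1.5, 0, -0.5, -3.2, 1.5, 0, -0.5, -3.2, 1.5, 0, -0.5, -3.2, 1.5, 0]'

```text
clock: 21.4
position: [0.4518, 0.1343, 0.2324]
ee_rot: [-0.0, 0.994, 0.11, -0.001]
contact_force: [-0.7, 0.6, 0.5]
width: -0.0
gripper_force: 0.0
```

Run:
```python
from d import *
diff("w15")
try: meas("pics/w15.png",np.load("w15.npy",allow_pickle=True)[0])
except Exception as e: print(e)
a=cv2.imread("pics/w14.png"); b=cv2.imread("pics/w15.png"); cv2.imwrite("pics/t15.png",get_image("top")[:,:,::-1])
for w,f in (("w14",a),("w15",b)):
    c=np.load(w+".npy",allow_pickle=True)[0]; u,v=map(int,proj(c,[.4866,.2555,.08])); s=f[v-30:v+30,u-30:u+30].mean(2)
    L,n=label(s>150); k=L[30,30]; y,x=np.nonzero(L==k); print(w,"key",x.mean()+u-30,y.mean()+v-30,len(x),u,v)
```

```text
idx [-77.43   4.85] line [-77.9   3. ] diff 0.47 [0.4517 0.1344 0.2323] [ 0.1  1.  -0. ]
pics/w15.png 12 [0.5564 0.1553 0.0672] idx px [373.9  58.9 779.7] line px [ 392.3   61.3 4252.7] idx -77.33 line -77.66
w14 key 193.36176470588236 113.2764705882353 680 192 113
w15 key 192.71142857142857 113.41857142857143 700 191 113
```

The dial is still on the line (within about 0.4°), and the key looks the same as before the press, so it has sprung back. The robot is clear of everything, so I'm handing in.

```bash
python3 -c "
from rig import *
print(sign_off())"
```

```text
the job is handed in; nothing more can be done
None
```

I pushed the dial onto the long line (within about 0.5° by camera), then pressed the start key to its stop; it sprang back, the dial stayed on the line, and I handed the job in at about 21 s with the arm clear.

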